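Load the bare specimen on the compression rig

ROBOT

A 7-joint arm with a two-finger parallel gripper is mounted at the origin on the work surface. World frame = base frame: x ahead of the robot, y to its left, z up, the work surface at z = 0. Lengths are in m, angles in degrees, forces in N, time in s.
With the tool pointing down it reaches from about 0.4 to 0.75 m from the base axis. Payload 19.5 kg.
Tool frame: the origin (TCP) lies midway between the tips of the shut fingers; the grasp point (between the pads) lies behind it (env.hold_point_z is the z of the grasp point in the tool frame, in m); z points along the fingers, y is the direction in which the jaws open and shut (so a half turn about z gives the same grasp; the last joint's range is limited). The gripper opens to 85 mm and grips with 20 to 120 N. Pads are 22 mm wide; open, the fingers measure 114 mm over their backs; the gripper's body (76 mm by 85 mm) begins 54 mm behind the grasp point. The pads swing forward as they close: fully open they stand 13 mm farther back than shut.
Start: joints at [-79.166, 40.479, -1.581, 85.061, 1.261, 54.483, -4.326], TCP at [0.132, 0.56, 0.231] pointing down, gripper open.
Joint ranges: [-155.06, 155.06], [-18.47, 123.98], [-90, 86.84], [0, 140.48], [-83.41, 263.41], [0, 116], [-161.91, 161.91]. Speed limits (degrees/s): [108.29, 108.29, 147.25, 147.25, 172.46, 172.46, 172.46].

INTERFACE

Orientations are given as a 3x3 rotation matrix whose columns are the frame's x, y, z axes.
In Python, from rig import monitor, read_camera, camera_params, finish_job, cut_out, mark_of, env gives the robot as it stands.
- The arm moves only by the tool jog_arm, never from a script. Its argument "deltas" is a list of rows, each an object with "offset": the shift along the tool's x, y, z in mm, a list of three; "twist": the turn about the tool's z in rad; "hand": the closure in counts, from 0 (fully open) to 255 (shut). A call has 1 to 5 rows; each row shifts and turns the pose as measured when the row begins, along the tool's axes as they then stand; what a row does not reach is not made up. A row lasts 1/12 s, in which the tool goes at most 41.7 mm and 7.16 degrees, less where a joint would pass 70% of its speed; a pose out of reach is approached as far as the arm can. A call with a gripper value outside its range is refused whole. The fingers move at their own pace and stop on an object; "force" is the grip in N (left out, the last holds). Time passes only in rows, so rows that do not move let the fingers close. It gives the time, the measured TCP pose, the force and the opening at its end, in the units of the state.
- monitor.read_state(): the state, without advancing time (a new reading comes with each control period).
- read_camera(name): name is "scene" or "top" or "wrist"; returns the picture (420x560x3 uint8, red, green, blue); there is no depth.
- camera_params(name): a dict with "mtx" (3x3 intrinsics, pixels), "D" ([k1, k2, p1, p2, k3] as OpenCV has them; the pictures are not rectified), "extrinsics" (4x4, takes a point from world to camera coordinates); the wrist camera has in their place "mount" (4x4, takes a point from camera to tool coordinates, whose origin is the TCP and whose axes are the flange's). Camera axes: x right, y down, z forward; pixel columns grow to the right and rows downward; lengths in m; the calibration is good to about 2 mm. A picture is of the moment at which its call begins: read the wrist's pose just before it. camera_params takes no time and is no camera call.
- finish_job(): hands the job in, once; it reports no verdict.
Trained networks look in the newest picture that a camera, given by its name, has taken for a name from the list of things; names that differ only in an ending like _2 or _b are one class to them, and where a whole thing is asked for, a point or a joint stands for the part that bears it (a point fixed in the world has none). Each returns a list of dicts, best first, with "conf" (0 to 1); they miss things now and then, are a little off and sometimes report something else, mostly with a low value. They report only what shows in the picture. A call takes as long as a camera call. They do not tell look-alikes from the thing itself.
- cut_out(thing, camera): "pixels" (420x560 bool, what is visible of it).
- mark_of(thing, camera): "centre" ([x, y, z] in m, in world coordinates, good to about 4 mm: a listed point, or the origin of a listed thing).
The state is a dict: "time": time; "q": joint angles; "qvel": joint speeds; "joint_efforts": joint torques, N m; "ee_pos": TCP position; "orientation": TCP orientation; "contact_force": force on the tool from outside, world axes, zero at the start; "wrist_torque": the same for the moment, N m; "gripper_width": finger opening in m.
Only numpy, scipy, OpenCV 4.12 (cv2) and the standard library are available. Lean on these libraries where they do the work, as an engineer would, in place of code of your own. Each camera call takes 0.05 s, during which the arm holds its last target. There are 200 camera calls.

TASK

The compression rig has three test places; two already have a weight standing on their rubber specimen and one specimen is still bare. Take the spare tall knobbed weight from the bench (the twin of the two on the rig, not the small one) and set it down upright, gently and centred on the bare specimen, without dropping it. Do not shift the two weights already on the rig.

Things in the scene. Friction and masses are not known exactly. Their poses are not given: they have to be found in the camera images.
- rig: Fixed grey base plate, 100 (x) by 340 (y) by 20 mm, flat on the bench; origin: centre of its underside, z up. Three round platens, 64 mm across, lie along its y axis at y = -120, 0, +120 mm. On each a black rubber specimen, 50 mm across, fixed in place, its flat top 38 mm above the bench. Any two carry a weight at the start, one is bare. Position and yaw (up to 15 degrees) vary.
- loaded_1_center (a point): One of the two steel weights already on the rig, same shape as the spare; the point is on its axis 34.5 mm above its underside (72.5 mm above the bench). It stands on any one of the three specimens.
- loaded_2_center (a point): The other steel weight already on the rig; same shape, same point on its axis.
- spare_center (a point): Spare tall weight, loose and upright on the bench, steel, about 0.6 kg, 79 mm high: body 44 mm across, 45 high; above it a stem 16 across, 14 high; on top a knob 26 across, 20 high. The point is on its axis half-way up, 39.5 mm above its underside; the knob's middle is 29.5 mm above it. A small weight (body 32 across, 38 high over all) and a jar stand elsewhere, 50 mm or more away.
Mind the look-alikes: they are no part of the job. Leave any purple or yellow look-alike of the part that bears spare_center alone.

How it is judged (in metres and radians):
At the end, for the whole second after the job is handed in: The spare weight stands upright (within 7 degrees), at rest and released on the specimen that was bare, its axis within 15 mm of that specimen's centre along each of the rig's axes and its underside at the specimen's top within 5 mm; the two loaded weights are within 15 mm of where they began (x of spare_center in the frame of rig between -0.015 and 0.015 m and (y of spare_center in the frame of rig between -0.135 and -0.105 m or y of spare_center in the frame of rig between -0.015 and 0.015 m or y of spare_center in the frame of rig between 0.105 and 0.135 m) and z of spare_center in the frame of rig between 0.0725 and 0.0825 m and angle between spare_center's own z axis and vertical below 0.12 rad and linear speed of spare below 0.02 m/s and distance of each of loaded_1_center, loaded_2_center from where it was at the start of the episode below 0.015 m); the robot touches nothing.
It fails at once if a weight already on the rig is shifted by more than 15 mm (distance of any of loaded_1_center, loaded_2_center from where it was at the start of the episode above 0.015 m).
It fails at once if the spare weight is dropped from more than about 20 mm (falls at over 0.6 m/s out of the fingers) (linear speed of spare above 0.6 m/s and contact force between spare and the fingers below 0.1 N).
It also fails if it takes over 35 s, if anything falls off the work surface, if the arm or the gripper's body presses on something with over 40 N, if the wrist force passes 120 N, or if a joint passes its speed limit or range.

## Working session

There is one attempt and no reset: what is moved stays moved. The work goes in short steps, Python scripts to look and compute and a tool call to move; the robot and the scene stay as the last step left them, time stands still between calls to the robot, and variables do not carry over. Pictures are saved under pics/ and viewed, about 8 in all and at most 12, crops included, and the job is handed in when it is done.

Besides the shell and the picture viewer there is one more tool, called after "Emit:" by a JSON object that holds its "op" and its "data", one argument or row to a line. jog_arm: Moves the arm, as the interface text tells. Its arguments: {"type":"object","properties":{"deltas":{"type":"array","items":{"type":"object","properties":{"offset":{"type":"array","items":{"type":"number"}},"twist":{"type":"number"},"hand":{"type":"number"}}}},"force":{"type":"number"}},"required":["deltas"]}

```bash
mkdir -p pics; ls
cat > h.py <<'E'
from rig import monitor, read_camera, camera_params, finish_job, cut_out, mark_of, env
import numpy as np, cv2
def save(n,img): cv2.imwrite('pics/'+n,cv2.cvtColor(img,cv2.COLOR_RGB2BGR))
E
python3 - <<'E'
from h import *
s=monitor.read_state(); print(s['time'],s['ee_pos'],np.round(s['orientation'],3),s['gripper_width'],env.hold_point_z)
a=read_camera('scene');b=read_camera('top')
save('scene.png',a);save('top.png',b)
for t in ['rig','spare_center','loaded_1_center']:
  for c in ['scene','top']:
    print(t,c,[(np.round(m['centre'],4).tolist(),round(m['conf'],2)) for m in mark_of(t,c)])
for c in ['scene','top']:
    for m in cut_out('spare_center',c): p=np.argwhere(m['pixels']); print(c,'cut',p.mean(0)[::-1].round(),len(p),m['conf'])
E
```

```text
pics
0.0 [0.13146186 0.55951714 0.23084847] [[-0.973  0.229 -0.   ]
 [ 0.229  0.973 -0.001]
 [-0.    -0.001 -1.   ]] 0.08538703440559949 -0.0187
rig scene [([0.6039, 0.0444, 0.002], 0.61)]
rig top [([0.6047, 0.0432, -0.0001], 0.71)]
spare_center scene [([0.3402, 0.0031, 0.037], 0.8), ([0.4437, 0.1486, 0.0413], 0.78), ([0.4232, -0.0222, 0.0401], 0.77), ([0.4371, 0.0587, 0.0395], 0.67)]
spare_center top [([0.4186, -0.0226, 0.0379], 0.8), ([0.3423, 0.0021, 0.0423], 0.72), ([0.4448, 0.1445, 0.0376], 0.67), ([0.4335, 0.0625, 0.0424], 0.64)]
loaded_1_center scene [([0.607, 0.047, 0.073], 0.92)]
loaded_1_center top [([0.6025, 0.0452, 0.074], 0.68)]
scene cut [344. 238.] 527 0.92
scene cut [318. 211.] 534 0.85
scene cut [374. 268.] 548 0.79
scene cut [349. 195.] 506 0.56
scene cut [286. 299.] 6590 0.41
top cut [252. 257.] 496 0.65
top cut [205. 247.] 560 0.6
top cut [236. 302.] 550 0.59
```

View pics/scene.png

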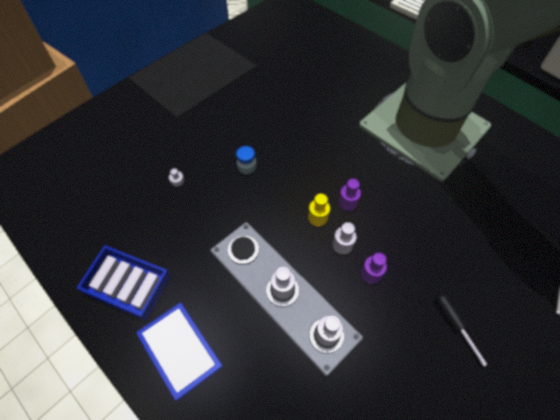

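View pics/top.png

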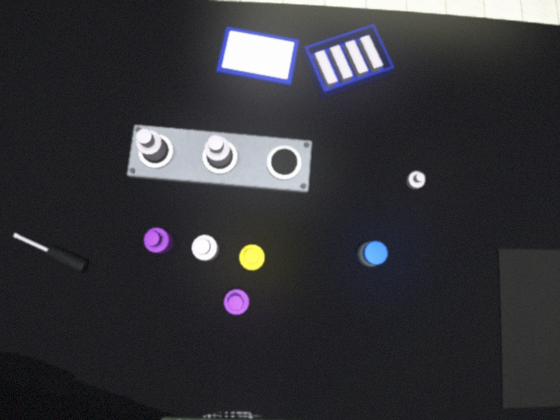

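Candidates for the spare, as scene / top pixels:
- Purple: (375,268) / (155,240)
- White steel: (345,238) / (204,247)
- Yellow: (319,210) / (252,257)
- Purple: (350,193) / (236,302)
- Small weight: (176,177) / (417,180)

The tall steel one at (345,238) matches the twins on the rig. The bare specimen is at (243,250) / (284,162).

```bash
cat >> h.py <<'E'
def und(n,p):
    c=camera_params(n); return cv2.undistortPoints(np.array(p,float).reshape(-1,1,2),np.array(c['mtx']),np.array(c['D']))[:,0]
def tri(p,q):
    A=np.array(camera_params('scene')['extrinsics'])[:3];B=np.array(camera_params('top')['extrinsics'])[:3]
    X=cv2.triangulatePoints(A,B,und('scene',p).T,und('top',q).T); return (X[:3]/X[3]).T
def proj(n,P):
    c=camera_params(n);E=np.array(c['extrinsics'])
    return cv2.projectPoints(np.array(P,float),cv2.Rodrigues(E[:3,:3])[0],E[:3,3],np.array(c['mtx']),np.array(c['D']))[0][:,0]
E
python3 - <<'E'
from h import *
a=cv2.imread('pics/scene.png');b=cv2.imread('pics/top.png')
def disc(im,c):
    g=cv2.cvtColor(im,cv2.COLOR_BGR2GRAY); m=(g<90).astype(np.uint8)
    n,l,st,ce=cv2.connectedComponentsWithStats(m); k=l[c[1],c[0]]; print(st[k],ce[k]); return ce[k]
p=disc(a,(243,250));q=disc(b,(284,162))
P=tri([p],[q])[0]; print('bare',P)
pp=[];
for n,im,c in(('scene',a,(345,238)),('top',b,(204,247))):
    hsv=cv2.cvtColor(im,cv2.COLOR_BGR2HSV); m=((hsv[...,1]<70)&(hsv[...,2]>80)).astype(np.uint8)
    k,l,st,ce=cv2.connectedComponentsWithStats(m); i=l[c[1],c[0]];print(n,st[i],ce[i])
sp=tri([(348,230)],[(205,245)]);print('knob tri',sp)
print('pred knob top centre',proj('scene',[[.435,.06,.079],[.435,.06,.045]]),proj('top',[[.435,.06,.079],[.435,.06,.045]]))
# rig corners: screw holes
R=tri([(245,229),(357,337)],[(306,145),(137,130)]);print(R)
L=tri([(283,273),(332,323)],[(216,146),(145,137)]);print('loaded knobs',L)
A=cv2.resize(a[170:290,290:410],None,fx=4,fy=4,interpolation=2);B=cv2.resize(b[200:320,140:260],None,fx=4,fy=4,interpolation=2)
C=np.hstack([A,B])[:, :]; C=cv2.resize(C,(800,400)); cv2.imwrite('pics/crop.png',C)
E
```

```text
[232 238  22  21 366] [242.56010929 247.94808743]
[272 150  24  24 458] [283.77947598 161.3930131 ]
bare [ 0.59885367 -0.07607451  0.03193934]
scene [334 222  23  31 545] [345.04954128 236.90091743]
top [191 234  28  27 592] [204.36655405 247.33952703]
knob tri [[0.43541325 0.05973749 0.06909342]]
pred knob top centre [[347.73055391 227.40854583]
 [345.18116866 235.16676367]] [[202.77529197 245.53386302]
 [205.16345182 246.85641088]]
[[ 0.59759649 -0.090884    0.10892022]
 [ 0.61272936  0.19190153  0.11789438]]
loaded knobs [[0.60190593 0.04213932 0.10645787]
 [0.61141526 0.16266714 0.11063245]]
```

View pics/crop.png

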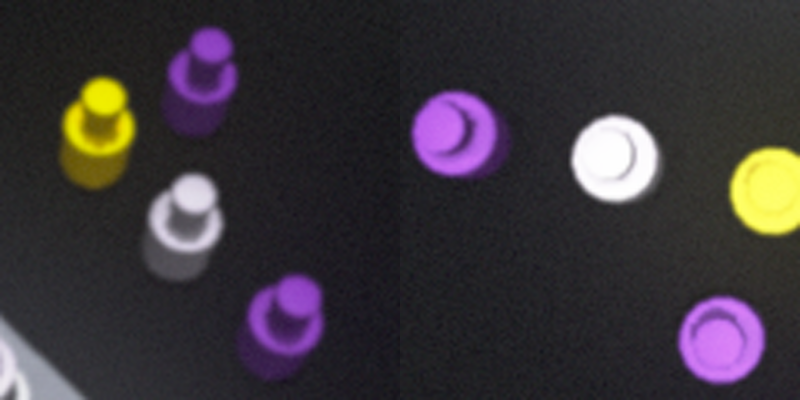

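Emit:
{"op": "jog_arm", "data": {
  "deltas": [
    {"offset": [0,-41,0],"twist": 0.12,"hand": 0},
    {"offset": [0,-41,0],"twist": 0.12,"hand": 0},
    {"offset": [0,-41,0],"twist": 0.12,"hand": 0},
    {"offset": [0,-41,0],"twist": 0.12,"hand": 0}
  ]
}}

```text
time: 0.83
ee_pos: [0.0691, 0.4115, 0.2296]
orientation: [[-0.748, 0.664, 0.002], [0.664, 0.748, 0.006], [0.003, 0.006, -1.0]]
contact_force: [-1.7, 1.3, 0.5]
gripper_width: 0.0851
```

The crop confirms the target is the white steel tall weight at about crop (190,225), with purple and yellow decoys around it. Next I swing round on an arc towards it.

Emit:
{"op": "jog_arm", "data": {
  "deltas": [
    {"offset": [-32,26,0],"twist": 0.11,"hand": 0},
    {"offset": [-32,26,0],"twist": 0.11,"hand": 0},
    {"offset": [-32,26,0],"twist": 0.11,"hand": 0},
    {"offset": [-34,20,0],"twist": 0.11,"hand": 0},
    {"offset": [-38,10,0],"twist": 0.11,"hand": 0}
  ]
}}

```text
time: 1.25
ee_pos: [0.2373, 0.3392, 0.2291]
orientation: [[-0.299, 0.954, -0.004], [0.954, 0.299, 0.002], [0.003, -0.003, -1.0]]
contact_force: [0.4, 1.2, -0.6]
gripper_width: 0.0852
```

Emit:
{"op": "jog_arm", "data": {
  "deltas": [
    {"offset": [-34,22,0],"twist": 0.08,"hand": 0},
    {"offset": [-34,22,0],"twist": 0.08,"hand": 0},
    {"offset": [-34,22,0],"twist": 0.08,"hand": 0},
    {"offset": [-34,22,0],"twist": 0.08,"hand": 0},
    {"offset": [-36,20,0],"twist": 0.06,"hand": 0}
  ]
}}

```text
time: 1.67
ee_pos: [0.3702, 0.1804, 0.2288]
orientation: [[0.097, 0.995, -0.001], [0.995, -0.097, 0.003], [0.003, -0.001, -1.0]]
contact_force: [0.7, 0.2, 0.0]
gripper_width: 0.0854
```

Run:
```python
from h import *
c=camera_params('wrist');print(np.round(c['mount'],3))
s=monitor.read_state();T=np.eye(4);T[:3,:3]=s['orientation'];T[:3,3]=s['ee_pos'];print(T.round(3))
im=read_camera('wrist');save('w1.png',im)
print([(m['centre'],m['conf']) for m in mark_of('spare_center','wrist')])
W=np.linalg.inv(T@np.array(c['mount']))
print(cv2.projectPoints(np.array([[.435,.06,.069]]),cv2.Rodrigues(W[:3,:3])[0],W[:3,3],np.array(c['mtx']),np.array(c['D']))[0])
```

```text
[[-0.001 -0.949 -0.314  0.08 ]
 [ 1.    -0.001 -0.     0.001]
 [-0.    -0.314  0.949 -0.143]
 [ 0.     0.     0.     1.   ]]
[[ 0.097  0.995 -0.001  0.37 ]
 [ 0.995 -0.097  0.003  0.18 ]
 [ 0.003 -0.001 -1.     0.229]
 [ 0.     0.     0.     1.   ]]
[([0.4179, -0.0211, 0.0404], 0.84), ([0.3443, 0.0023, 0.0399], 0.73), ([0.4345, 0.0634, 0.0407], 0.6), ([0.4436, 0.145, 0.0343], 0.58)]
[[[354.82967472 301.56087132]]]
```

Emit:
{"op": "jog_arm", "data": {
  "deltas": [
    {"offset": [-34,23,20],"twist": 0,"hand": 0},
    {"offset": [-34,23,20],"twist": 0,"hand": 0},
    {"offset": [-34,23,20],"twist": 0,"hand": 0},
    {"offset": [-10,7,20],"twist": 0,"hand": 0},
    {"offset": [0,0,10],"twist": 0,"hand": 0}
  ]
}}

```text
time: 2.18
ee_pos: [0.4326, 0.0683, 0.1436]
orientation: [[0.098, 0.995, 0.006], [0.995, -0.098, 0.005], [0.006, 0.006, -1.0]]
contact_force: [0.1, -0.3, 0.1]
gripper_width: 0.0852
```

```bash
cat >> h.py <<'E'
def wrist():
    c=camera_params('wrist');s=monitor.read_state();T=np.eye(4);T[:3,:3]=s['orientation'];T[:3,3]=s['ee_pos']
    im=read_camera('wrist');W=np.linalg.inv(T@np.array(c['mount']))
    f=lambda P:cv2.projectPoints(np.array(P,float),cv2.Rodrigues(W[:3,:3])[0],W[:3,3],np.array(c['mtx']),np.array(c['D']))[0][:,0]
    return im,T,f
def ring(im,f,c,r,col):
    t=np.linspace(0,2*np.pi,40);P=np.c_[c[0]+r*np.cos(t),c[1]+r*np.sin(t),c[2]+0*t]
    cv2.polylines(im,[f(P).round().astype(int).reshape(-1,1,2)],True,col,1)
E
python3 - <<'E'
from h import *
im,T,f=wrist();print(T.round(4))
print([(m['centre'],m['conf']) for m in mark_of('spare_center','wrist')])
im=im.copy()
ring(im,f,(.435,.061,.079),.013,(255,0,0));ring(im,f,(.435,.061,.045),.022,(0,255,0))
save('w2.png',im)
E
```

```text
[[ 0.0979  0.9952  0.0062  0.4326]
 [ 0.9952 -0.0979  0.0052  0.0683]
 [ 0.0058  0.0056 -1.      0.1436]
 [ 0.      0.      0.      1.    ]]
[([0.4163, -0.021, 0.0414], 0.88), ([0.4341, 0.062, 0.04], 0.83), ([0.3441, 0.0012, 0.0397], 0.72)]
```

View pics/w2.png

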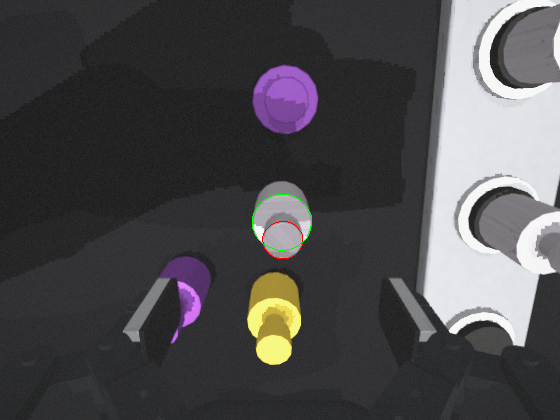

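The red and green rings, placed at (0.435, 0.061), sit on the steel weight's knob at (283,240) and its shoulder at (282,222). The fingers will clear the neighbours, so I descend.

Emit:
{"op": "jog_arm", "data": {
  "deltas": [
    {"offset": [-7,2,20],"twist": 0,"hand": 0},
    {"offset": [0,0,30],"twist": 0,"hand": 0},
    {"offset": [0,0,28],"twist": 0,"hand": 0},
    {"offset": [0,0,10],"twist": 0,"hand": 0},
    {"offset": [0,0,0],"twist": 0,"hand": 0}
  ]
}}

```text
time: 2.7
ee_pos: [0.4348, 0.0681, 0.057]
orientation: [[0.09, 0.996, 0.011], [0.996, -0.09, 0.009], [0.01, 0.01, -1.0]]
contact_force: [0.8, 0.3, 1.4]
gripper_width: 0.0856
```

Emit:
{"op": "jog_arm", "data": {
  "deltas": [
    {"offset": [-7,0,4],"twist": 0,"hand": 0},
    {"offset": [-2,0,3],"twist": 0,"hand": 0},
    {"offset": [0,0,0],"twist": 0,"hand": 0}
  ]
}}

```text
time: 2.95
ee_pos: [0.4346, 0.0602, 0.0518]
orientation: [[0.086, 0.996, 0.013], [0.996, -0.086, 0.009], [0.01, 0.012, -1.0]]
contact_force: [0.3, 0.5, 0.3]
gripper_width: 0.0856
```

Emit:
{"op": "jog_arm", "data": {
  "deltas": [
    {"offset": [0,0,0],"twist": 0,"hand": 255},
    {"offset": [0,0,0],"twist": 0,"hand": 255},
    {"offset": [0,0,0],"twist": 0,"hand": 255},
    {"offset": [0,0,0],"twist": 0,"hand": 255},
    {"offset": [0,0,0],"twist": 0,"hand": 255}
  ],
  "force": 60
}}

```text
time: 3.37
ee_pos: [0.4357, 0.0607, 0.0543]
orientation: [[0.086, 0.996, 0.016], [0.996, -0.086, 0.01], [0.011, 0.015, -1.0]]
contact_force: [1.7, -0.2, 3.8]
gripper_width: 0.0255
```

Emit:
{"op": "jog_arm", "data": {
  "deltas": [
    {"offset": [0,0,0],"twist": 0,"hand": 255},
    {"offset": [0,0,0],"twist": 0,"hand": 255},
    {"offset": [0,0,0],"twist": 0,"hand": 255},
    {"offset": [0,0,0],"twist": 0,"hand": 255},
    {"offset": [0,0,0],"twist": 0,"hand": 255}
  ]
}}

```text
time: 3.78
ee_pos: [0.4355, 0.0607, 0.0544]
orientation: [[0.086, 0.996, 0.016], [0.996, -0.086, 0.01], [0.011, 0.015, -1.0]]
contact_force: [0.1, -0.6, 0.9]
gripper_width: 0.0239
```

Emit:
{"op": "jog_arm", "data": {
  "deltas": [
    {"offset": [0,0,-10],"twist": 0,"hand": 255},
    {"offset": [0,0,-20],"twist": 0,"hand": 255},
    {"offset": [0,0,-30],"twist": 0,"hand": 255},
    {"offset": [0,0,-30],"twist": 0,"hand": 255},
    {"offset": [0,0,-10],"twist": 0,"hand": 255}
  ]
}}

```text
time: 4.2
ee_pos: [0.432, 0.0592, 0.1551]
orientation: [[0.087, 0.996, 0.008], [0.996, -0.087, 0.009], [0.01, 0.007, -1.0]]
contact_force: [0.9, -0.2, -5.0]
gripper_width: 0.0244
```

Emit:
{"op": "jog_arm", "data": {
  "deltas": [
    {"offset": [-10,15,0],"twist": 0,"hand": 255},
    {"offset": [-17,25,0],"twist": 0,"hand": 255},
    {"offset": [-17,25,0],"twist": 0,"hand": 255},
    {"offset": [-17,25,0],"twist": 0,"hand": 255},
    {"offset": [-17,25,0],"twist": 0,"hand": 255}
  ]
}}

```text
time: 4.62
ee_pos: [0.5403, -0.0266, 0.1583]
orientation: [[0.078, 0.997, 0.007], [0.997, -0.078, 0.012], [0.012, 0.006, -1.0]]
contact_force: [0.9, 0.1, -6.7]
gripper_width: 0.0239
```

Emit:
{"op": "jog_arm", "data": {
  "deltas": [
    {"offset": [-17,25,0],"twist": 0,"hand": 255},
    {"offset": [-12,16,0],"twist": 0,"hand": 255},
    {"offset": [-6,10,0],"twist": 0,"hand": 255},
    {"offset": [0,0,0],"twist": 0,"hand": 255}
  ]
}}

```text
time: 4.95
ee_pos: [0.5923, -0.0728, 0.1562]
orientation: [[0.082, 0.997, 0.005], [0.997, -0.082, 0.009], [0.01, 0.005, -1.0]]
contact_force: [0.6, 0.2, -6.5]
gripper_width: 0.0244
```

Run:
```python
from h import *
im,T,f=wrist();print(T.round(4))
for c in ['scene','top','wrist']:
  if c!='wrist': globals()['i_'+c]=read_camera(c)
  for t in ['spare_center','rig','loaded_1_center']: print(c,t,[(np.round(m['centre'],4).tolist(),round(m['conf'],2)) for m in mark_of(t,c)])
im=im.copy();s=i_scene.copy()
g=lambda P:proj('scene',P)
for i,ff in((im,f),(s,g)):
    ring(i,ff,(.597,-.0765,.038),.025,(255,0,0))
    for c in((.602,.042,.117),(.611,.163,.117)): ring(i,ff,c,.013,(0,255,0))
s=cv2.resize(s[180:360,200:400],(467,420),interpolation=2)
save('w3.png',cv2.resize(np.hstack([im[:, :],s]),(800,327)))
```

```text
[[ 0.0821  0.9966  0.0054  0.5923]
 [ 0.9966 -0.0822  0.0094 -0.0728]
 [ 0.0098  0.0046 -0.9999  0.1562]
 [ 0.      0.      0.      1.    ]]
scene spare_center [([0.5904, -0.0713, 0.1399], 0.97), ([0.4227, -0.0242, 0.0388], 0.91), ([0.4426, 0.1503, 0.0393], 0.86), ([0.3402, 0.0006, 0.0363], 0.73), ([0.6032, 0.0459, 0.0705], 0.41)]
scene rig [([0.6026, 0.0448, 0.0005], 0.59)]
scene loaded_1_center [([0.6019, 0.0488, 0.0702], 0.74)]
top spare_center []
top rig []
top loaded_1_center []
wrist spare_center [([0.5937, -0.0685, 0.1417], 0.68), ([0.4179, -0.0183, 0.0414], 0.64)]
wrist rig []
wrist loaded_1_center [([0.6026, 0.0409, 0.0737], 0.92)]
```

View pics/w3.png

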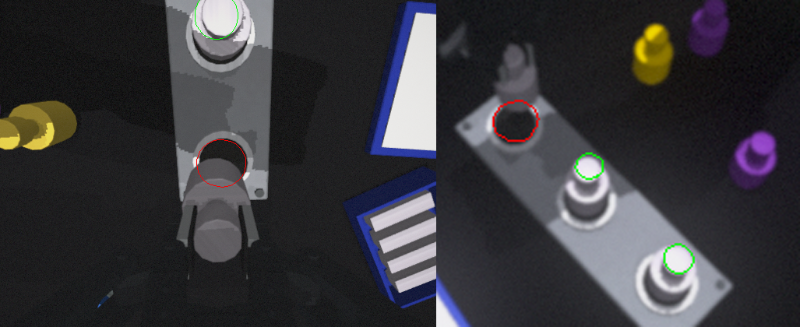

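The red ring at (0.597, −0.0765) fits the bare specimen in both views, at about (222,163) and (515,121). The loaded rings fit too, and the weight hangs upright in the grip. I lower it now.

Emit:
{"op": "jog_arm", "data": {
  "deltas": [
    {"offset": [-4,5,5],"twist": 0,"hand": 255},
    {"offset": [-1,1,15],"twist": 0,"hand": 255},
    {"offset": [0,0,20],"twist": 0,"hand": 255},
    {"offset": [0,0,10],"twist": 0,"hand": 255},
    {"offset": [0,0,0],"twist": 0,"hand": 255}
  ]
}}

```text
time: 5.97
ee_pos: [0.599, -0.0769, 0.1049]
orientation: [[0.08, 0.997, 0.008], [0.997, -0.08, 0.01], [0.01, 0.007, -1.0]]
contact_force: [-0.0, -0.1, -5.6]
gripper_width: 0.024
```

Emit:
{"op": "jog_arm", "data": {
  "deltas": [
    {"offset": [0,-2,6],"twist": 0,"hand": 255},
    {"offset": [0,0,3],"twist": 0,"hand": 255},
    {"offset": [0,0,2],"twist": 0,"hand": 255},
    {"offset": [0,0,0],"twist": 0,"hand": 255}
  ]
}}

```text
time: 6.3
ee_pos: [0.5974, -0.0771, 0.0939]
orientation: [[0.08, 0.997, 0.009], [0.997, -0.08, 0.01], [0.01, 0.008, -1.0]]
contact_force: [-0.9, 0.8, -5.2]
gripper_width: 0.0237
```

Emit:
{"op": "jog_arm", "data": {
  "deltas": [
    {"offset": [0,0,1.5],"twist": 0,"hand": 255},
    {"offset": [0,0,1],"twist": 0,"hand": 255},
    {"offset": [0,0,0],"twist": 0,"hand": 255}
  ]
}}

```text
time: 6.55
ee_pos: [0.598, -0.0772, 0.0929]
orientation: [[0.08, 0.997, 0.01], [0.997, -0.08, 0.009], [0.01, 0.01, -1.0]]
contact_force: [-0.3, -0.6, -5.6]
gripper_width: 0.0238
```

Emit:
{"op": "jog_arm", "data": {
  "deltas": [
    {"offset": [0,0,2],"twist": 0,"hand": 255},
    {"offset": [0,0,2],"twist": 0,"hand": 255},
    {"offset": [0,0,0],"twist": 0,"hand": 255}
  ]
}}

```text
time: 6.8
ee_pos: [0.5987, -0.0775, 0.0932]
orientation: [[0.08, 0.997, 0.014], [0.997, -0.081, 0.009], [0.01, 0.013, -1.0]]
contact_force: [0.7, -0.6, -6.5]
gripper_width: 0.0242
```

Emit:
{"op": "jog_arm", "data": {
  "deltas": [
    {"offset": [0,-1,3],"twist": 0,"hand": 255},
    {"offset": [0,0,3],"twist": 0,"hand": 255}
  ]
}}

```text
time: 6.97
ee_pos: [0.5992, -0.0778, 0.092]
orientation: [[0.081, 0.997, 0.019], [0.997, -0.081, 0.009], [0.01, 0.019, -1.0]]
contact_force: [-27.1, 4.4, 82.1]
gripper_width: 0.0238
```

Emit:
{"op": "jog_arm", "data": {
  "deltas": [
    {"offset": [-0.5,-1,-1.5],"twist": 0,"hand": 255},
    {"offset": [0,0,0],"twist": 0,"hand": 255}
  ]
}}

```text
time: 7.13
ee_pos: [0.5987, -0.0783, 0.0951]
orientation: [[0.081, 0.996, 0.022], [0.997, -0.081, 0.009], [0.011, 0.021, -1.0]]
contact_force: [0.2, 0.1, -5.7]
gripper_width: 0.0243
```

Contact is found at a TCP height of about 0.092 m. I lower to about 1 mm above that and release.

Emit:
{"op": "jog_arm", "data": {
  "deltas": [
    {"offset": [0,-1,2.5],"twist": 0,"hand": 255},
    {"offset": [0,0,0],"twist": 0,"hand": 255}
  ]
}}

```text
time: 7.3
ee_pos: [0.598, -0.0782, 0.0924]
orientation: [[0.081, 0.996, 0.023], [0.997, -0.081, 0.009], [0.01, 0.022, -1.0]]
contact_force: [-3.6, 0.8, 1.9]
gripper_width: 0.0241
```

Light contact. I open the gripper.

Emit:
{"op": "jog_arm", "data": {
  "deltas": [
    {"offset": [0,0,0],"twist": 0,"hand": 120},
    {"offset": [0,0,0],"twist": 0,"hand": 60},
    {"offset": [0,0,0],"twist": 0,"hand": 0},
    {"offset": [0,0,0],"twist": 0,"hand": 0},
    {"offset": [0,0,0],"twist": 0,"hand": 0}
  ]
}}

```text
time: 7.72
ee_pos: [0.5983, -0.0781, 0.0912]
orientation: [[0.08, 0.996, 0.023], [0.997, -0.081, 0.008], [0.01, 0.022, -1.0]]
contact_force: [0.2, 0.2, -0.0]
gripper_width: 0.0826
```

Emit:
{"op": "jog_arm", "data": {
  "deltas": [
    {"offset": [0,0,0],"twist": 0,"hand": 0},
    {"offset": [0,0,-15],"twist": 0,"hand": 0},
    {"offset": [0,0,-30],"twist": 0,"hand": 0},
    {"offset": [0,0,-40],"twist": 0,"hand": 0},
    {"offset": [0,0,-40],"twist": 0,"hand": 0}
  ]
}}

```text
time: 8.13
ee_pos: [0.5924, -0.0786, 0.2127]
orientation: [[0.081, 0.997, 0.01], [0.997, -0.081, 0.01], [0.011, 0.009, -1.0]]
contact_force: [1.3, 0.2, 0.1]
gripper_width: 0.0855
```

Run:
```python
from h import *
im,T,f=wrist();print(T.round(4)[:3,3], monitor.read_state()['contact_force'])
s=read_camera('scene')
for c in ['scene','wrist']:
  for t in ['spare_center','loaded_1_center']: print(c,t,[(np.round(m['centre'],4).tolist(),round(m['conf'],2)) for m in mark_of(t,c)])
im=im.copy();s=s.copy()
for i,ff in((im,f),(s,lambda P:proj('scene',P))):
    for c in((.597,-.077,.117),(.602,.042,.117),(.611,.163,.117)): ring(i,ff,c,.013,(0,255,0))
    ring(i,ff,(.597,-.077,.083),.022,(255,0,0))
s=cv2.resize(s[180:360,200:400],(467,420),interpolation=2)
save('w4.png',cv2.resize(np.hstack([im,s]),(800,327)))
```

```text
[ 0.5924 -0.0786  0.2127] [ 1.71669255 -0.06011354 11.42329875]
scene spare_center [([0.4454, 0.1473, 0.0423], 0.95), ([0.5968, -0.078, 0.0766], 0.76), ([0.4205, -0.0257, 0.0367], 0.72), ([0.3414, 0.0026, 0.0398], 0.72)]
scene loaded_1_center [([0.6041, 0.0463, 0.0727], 0.56)]
wrist spare_center [([0.5969, -0.0723, 0.078], 0.84), ([0.4162, -0.0207, 0.04], 0.69)]
wrist loaded_1_center [([0.5995, 0.0403, 0.0714], 0.84)]
```

View pics/w4.png

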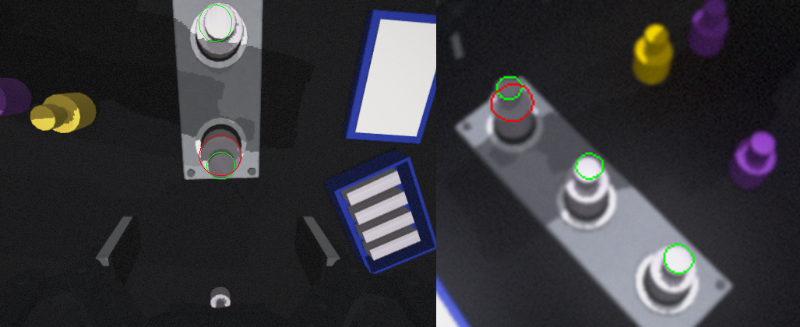

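The weight stands upright on the specimen: knob at about (220,163) in the wrist view and (510,88) in the scene crop. The networks give its height as 0.077 m, and the two loaded weights haven't moved. I let it settle and hand in.

Emit:
{"op": "jog_arm", "data": {
  "deltas": [
    {"offset": [0,0,0],"twist": 0,"hand": 0},
    {"offset": [0,0,0],"twist": 0,"hand": 0},
    {"offset": [0,0,0],"twist": 0,"hand": 0}
  ]
}}

```text
time: 8.68
ee_pos: [0.5919, -0.0783, 0.2083]
orientation: [[0.081, 0.997, 0.007], [0.997, -0.081, 0.01], [0.011, 0.006, -1.0]]
contact_force: [-1.4, -0.7, -1.0]
gripper_width: 0.0854
```

```bash
python3 -c "
from h import *
finish_job(); print(monitor.read_state()['contact_force'])"
```

```text
the job is handed in; nothing more can be done
the job is handed in; nothing more can be done
```

I gripped the steel tall weight by its knob, set it down on the bare specimen at the −y end of the rig, released it and backed the gripper clear. The job was handed in at about 8.7 s.

- **Spare weight:** it stands upright. The networks put its centre at (0.597, −0.078, 0.077) from the scene camera and (0.597, −0.072, 0.078) from the wrist camera. I measured the specimen at about (0.597, −0.077), so the views disagree by about 6 mm in y but both are within tolerance.
- **Loaded weights:** both still match their starting outlines in the scene view.
- **Contact force:** while finding the specimen's height, one step pressed the weight down to 82 N at the wrist, under the 120 N limit. I backed off, touched down again at about 2 N and then released.

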